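# Clamp a stamp blank for engraving

## Task

Stand the bare light-wood stamp blank upright on the bed of the green engraving clamp, centred between the jaws, and let go of it. Then wind the red handwheel clockwise until the blank is held firmly: keep going past light free running until the resistance has clearly risen to the set firm feel, but do not overtighten and crush the wood. Let go of the wheel and leave the other things on the bench alone.

Things in the scene. Friction and masses are not known exactly. Their poses are not given: they have to be found in the camera images.
- blank_mid (a point): centre (half-way up) of the stamp blank: loose bare light-wood block 28 x 28 mm, 50 mm tall, standing upright, with a thin dark line round its foot, about 40 g; axes along its edges, z up
- clamp: fixed green clamp: bed 260 x 64 mm, 16 mm high, gear housing 60 mm high under the handwheel at its -x end. Origin on the table below the seat; x runs from the wheel to the back jaw. Two steel jaw faces 24 mm wide (y), 27 mm above the bed, grip the blank along x. Wheel clockwise (from above) drives the wheel-side jaw to +x, 4 mm per rad; self-locking: stays where left
- clamp_seat (a point): bed top, 16 mm above the table, on the clamp's middle line, where to stand the blank, its sides along the axes (as the clamp's). Wheel-side jaw face starts 20 to 26 mm to -x of it; the back jaw's face, bolted by eye, stands 20 to 31 mm to +x (unmeasured) and is sprung, 15 N per mm. The jaw first pushes the blank freely to the back jaw, then resistance rises
- wheel_axis (a point): point on the upright axis of the red handwheel, 125 mm to -x of the seat and 105 mm above the table (mid-height of the crank grip); fixed; z up. Wheel rim 112 mm across, its top 86 mm above the table. The back jaw is met 3 to 7.3 rad after the start; from there it takes about 0.7 rad more to the set firm feel (0.45 rad at least, 1.05 rad at most)
- crank_grip (a point): middle of the black upright crank grip: free-spinning sleeve 16 mm wide, 34 tall, 45 mm from the wheel axis; pinch from above, carry round, hand not turning. Free it takes about 7 N along the circle. Firm feel: 3.5 N above free while turning. Halted it reads lower, by how it stopped; after equal small steps, firm is 2.7 above free. Loose: rise under 2.2 N turning; too tight: over 5.5; crushed: 7.5
- stamp_mid (a point): centre of a finished dark-wood stamp with a red face, 30 x 30 x 54 mm, standing; a bystander
- jar: closed wooden jar, 68 mm across, 75 mm tall, origin under its centre; a bystander
- bottle: small amber bottle, 40 mm across, 85 mm tall, origin under its centre; a bystander
- brush: flat cleaning brush lying on the table, handle to its -x, origin under its middle; a bystander

How it is judged:
By the outcome, as a careful person would: the job done as asked, in the order asked, and still so for the second after the job is handed in, with the robot touching nothing.
It also fails if it takes over 72 s, if anything falls off the work surface, if the arm or the gripper's body presses on something with over 40 N, if the wrist force passes 120 N, or if a joint passes its speed limit or range.

## Robot

A 6-joint arm with a two-finger parallel gripper is mounted at the origin on the work surface. World frame = base frame: x ahead of the robot, y to its left, z up, the work surface at z = 0. Lengths are in m, angles in rad, forces in N, time in s.
With the tool pointing down it reaches from about 0.375 to 0.975 m from the base axis. Payload 3.8 kg.
Tool frame: the origin (TCP) lies midway between the tips of the shut fingers; the grasp point (between the pads) lies 19 mm behind it; z points along the fingers, y is the line along which they close (so a half turn about z gives the same grasp; the last joint's range is limited). The gripper opens to 85 mm and grips with 20 to 120 N. Pads are 22 mm wide; open, the fingers measure 114 mm over their backs; the gripper's body (76 mm by 85 mm) begins 54 mm behind the grasp point. The pads swing forward as they close: fully open they stand 13 mm farther back than shut.
Start: joints at [1.138, 0.264, 1.604, -0, 1.274, -0.037], TCP at [0.26, 0.623, 0.231] pointing down, gripper open.
Joint ranges: [-2.63, 2.63], [-0.94, 2.18], [0.31, 2.57], [-1.31, 4.45], [0, 2.66], [-2.55, 2.55]. Speed limits (rad/s): [2.57, 2.57, 3.14, 3.14, 3.14, 3.14].

## Interface

Orientations are given as a rotation vector (axis times angle).
In Python, from workcell import read_state, vision, ticket gives the robot as it stands. The module is installed in compiled form; this text tells all that it offers.
- The arm moves only by the tool jog_arm, never from a script. Its arguments are lists of equal length, an entry for each row: "turn": the turn, a rotation vector about the tool's x, y, z in rad, a list of three; "delta_pos": the shift along the tool's x, y, z in m, a list of three; "gripper": the finger opening in m, from 0 to 0.0854. In form: {"turn": [[rx, ry, rz], ...], "delta_pos": [[dx, dy, dz], ...], "gripper": [gripper, ...]}. A call has 1 to 20 rows; each row shifts and turns the commanded pose from where the row before left it, along the tool's axes as they then stand; what a row does not reach is not made up. A row lasts 1/12 s, in which the tool goes at most 41.7 mm and 7.16 degrees, less where a joint would pass 70% of its speed; a pose out of reach is approached as far as the arm can. A call with a gripper value outside its range is refused whole. The fingers move at their own pace and stop on an object; "grip_force" is the grip in N (left out, the last holds). Time passes only in rows, so rows that do not move let the fingers close. It gives the time, the measured TCP pose, the force, the opening and the grip force at its end, in the units of the state.
- read_state(): the state, without advancing time (a new reading comes with each control period).
- vision.read_camera(name): name is "side" or "top" or "wrist"; returns the picture (480x640x3 uint8, red, green, blue); there is no depth.
- vision.calibration(name): a dict with "vfov" (degrees; the focal length in pixels is half the picture's height over the tangent of half this angle, whatever the lens; pixels are square), "cx", "cy" (the principal point, pixels), "R" (3x3) and "t" (3): a world point X has camera coordinates R X + t; the wrist camera has in their place "mount" (4x4, takes a point from camera to tool coordinates, whose origin is the TCP and whose axes are the flange's). Camera axes: x right, y down, z forward; pixel columns grow to the right and rows downward; lengths in m; the calibration is good to about 2 mm. A picture is of the moment at which its call begins: read the wrist's pose just before it. calibration takes no time and is no camera call.
- ticket.finish_job(): hands the job in; it is judged then, once.
The state is a dict: "time": time; "q": joint angles; "joint_vel": joint speeds; "joint_torque": joint torques, N m; "tool_pos": TCP position; "tcp_rot": TCP orientation; "wrist_force": force on the tool from outside, world axes, zero at the start; "torque": the same for the moment, N m; "width": opening from 0.0 (shut) to 1.0 (fully open); "grip_force": force on a finger pad.
Only numpy, scipy, OpenCV 4.12 (cv2) and the standard library are available. Lean on these libraries where they do the work, as an engineer would, in place of code of your own. Each camera call takes 0.05 s, during which the arm holds its last target. There are 200 camera calls.

## Working session

There is one attempt and no reset: what is moved stays moved. The work goes in short steps, Python scripts to look and compute and a tool call to move; the robot and the scene stay as the last step left them, time stands still between calls to the robot, and variables do not carry over. Pictures are saved under pics/ and viewed, at most 10 in all, crops included, and the job is handed in when it is done.

Besides the shell and the picture viewer there is one more tool, called after ">>>" as name(argument=value, ...) on one line, values as JSON. jog_arm: Moves the arm, as the interface text tells. Its arguments: {"type":"object","properties":{"turn":{"type":"array","items":{"type":"array","items":{"type":"number"}}},"delta_pos":{"type":"array","items":{"type":"array","items":{"type":"number"}}},"gripper":{"type":"array","items":{"type":"number"}},"grip_force":{"type":"number"}},"required":["turn","delta_pos","gripper"]}

```bash
mkdir -p pics
python3 - <<'E'
from workcell import read_state, vision
import cv2
s=read_state();print({k:(v if not hasattr(v,'tolist') else v.tolist()) for k,v in s.items()})
for n in("top","side"):
    cv2.imwrite(f"pics/{n}0.png",vision.read_camera(n)[:,:,::-1]);print(n,vision.calibration(n))
print(vision.calibration("wrist"))
E
```

```text
{'time': 0.0, 'q': [1.1380933999870606, 0.2647450453063681, 1.605398620635649, -1.4795540925953811e-05, 1.2736788228208276, -0.03689098532977094], 'joint_vel': [0.0001983885656185548, -0.00030804850698036394, 0.0003885402505777192, 0.0017189653404601146, -0.0004571523840250399, -0.0008168537819895992], 'joint_torque': [-0.0017743725038599223, -51.512110233306885, -36.730191707611084, -0.0001856578046499635, 0.012929141521453857, -1.8744748899734986e-05], 'tool_pos': [0.2599429924727056, 0.6221424596920568, 0.22995418318540425], 'tcp_rot': [-0.6175829418644496, -3.0797745501437004, 0.0034111298615857716], 'wrist_force': [-0.07700195037411944, 0.3099355731844064, 0.2635113103983796], 'torque': [-0.0015339941143593565, -0.04349427586579578, 0.011244293109441153], 'grip_force': 0.0, 'width': 1.0039906616714}
top {'vfov': 55.84816021707563, 'cx': 323.64023371543095, 'cy': 246.36154625298937, 'R': array([[ 0.01548914, -0.99970988,  0.01844589],
       [-0.99860801, -0.01639706, -0.05013166],
       [ 0.05041957, -0.01764371, -0.99857226]]), 't': array([-0.06314832,  0.58978135,  1.0458618 ])}
side {'vfov': 55.694809685107735, 'cx': 319.6749556620272, 'cy': 234.15807982246713, 'R': array([[ 0.655208  , -0.75517247, -0.02042104],
       [-0.48537688, -0.40010441, -0.77738391],
       [ 0.57888838,  0.51926006, -0.62869487]]), 't': array([-0.44111449,  0.34513727,  0.59207336])}
{'vfov': 62.25232240229391, 'cx': 318.85943320801044, 'cy': 243.97192049822314, 'mount': array([[ 3.71799749e-04, -9.46226684e-01, -3.23504133e-01,
         8.37913980e-02],
       [ 9.99999643e-01,  5.97197542e-04, -5.97471913e-04,
         7.14461305e-04],
       [ 7.58539739e-04, -3.23503795e-01,  9.46226569e-01,
        -1.42912694e-01],
       [ 0.00000000e+00,  0.00000000e+00,  0.00000000e+00,
         1.00000000e+00]])}
```

View pics/top0.png

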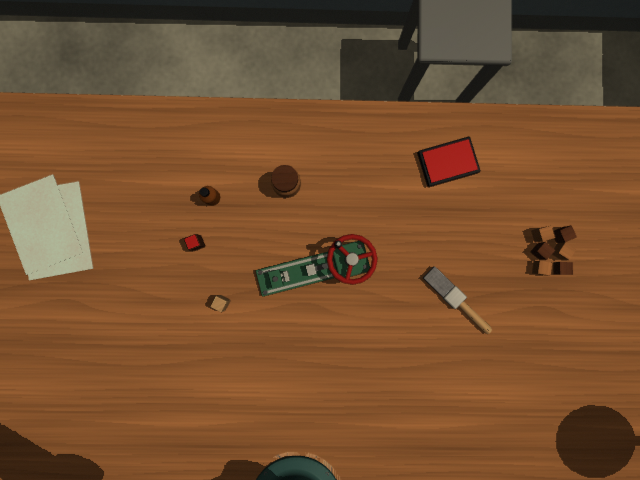

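View pics/side0.png

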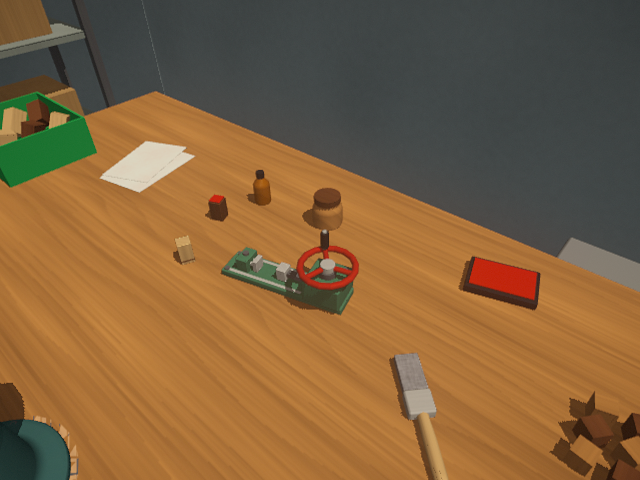

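```bash
cat > h.py <<'E'
import numpy as np, cv2
from workcell import read_state, vision
from scipy.spatial.transform import Rotation as Ro
def cam(n):
    c=vision.calibration(n); f=240/np.tan(np.radians(c["vfov"]/2))
    if n=="wrist":
        s=read_state(); T=np.eye(4);T[:3,:3]=Ro.from_rotvec(s["tcp_rot"]).as_matrix();T[:3,3]=s["tool_pos"]
        M=np.linalg.inv(T@c["mount"]);R,t=M[:3,:3],M[:3,3]
    else: R,t=np.array(c["R"]),np.array(c["t"])
    return f,c["cx"],c["cy"],R,t
def ray(C,u,v,z):
    f,cx,cy,R,t=C; d=R.T@[(u-cx)/f,(v-cy)/f,1]; o=-R.T@t
    return (o+d*(z-o[2])/d[2]).round(4)
def proj(C,X):
    f,cx,cy,R,t=C; p=R@X+t; return (cx+f*p[0]/p[2]).round(1),(cy+f*p[1]/p[2]).round(1)
E
python3 - <<'E'
import cv2,numpy as np
a=cv2.imread("pics/top0.png");b=cv2.imread("pics/side0.png")
r=lambda i,x,y,w,h,k:cv2.resize(i[y:y+h,x:x+w],None,fx=k,fy=k,interpolation=cv2.INTER_CUBIC)
A=r(a,200,225,190,80,4.2)[:336,:798]
B=r(b,170,225,200,65,4)[:260,:798]
B=np.pad(B,((0,0),(0,max(0,798-B.shape[1])),(0,0)))
cv2.imwrite("pics/crop0.png",np.vstack([A,B]))
E
```

```text
(no output)
```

View pics/crop0.png

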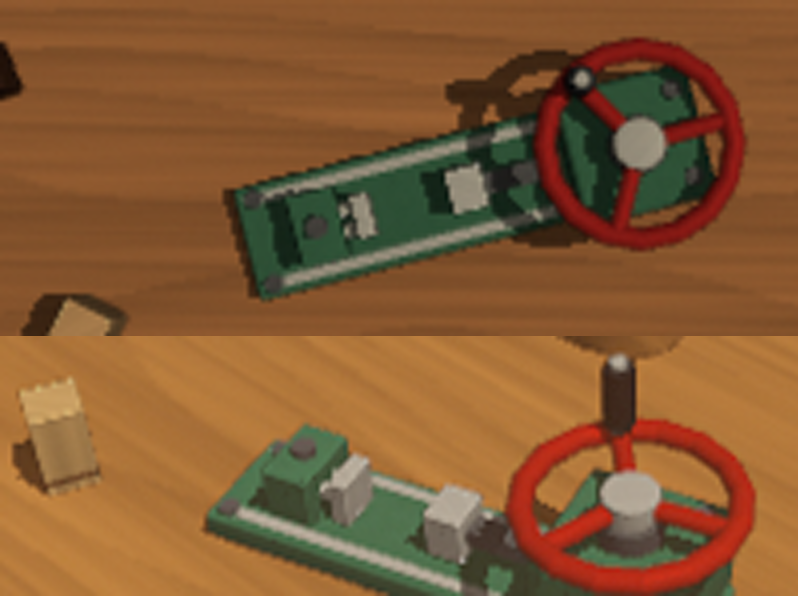

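Run:
```python
from h import *
C=cam("top");S=cam("side")
w=ray(C,352.6,259,.081);g=ray(C,338.1,243.6,.122)
c1=ray(C,254.8,270.2,.016);c2=ray(C,262.4,296,.016)
print("wheel",w,"grip",g,np.linalg.norm(g-w),"side hub", ray(S,170+630/4,225+(505-336)/4,.09),"grip side",ray(S,170+618/4,225+(362-336)/4,.122))
m=(c1+c2)/2; d=m-w; d=d[:2]; print("corner",c1,c2,np.linalg.norm(c1-c2),"len",np.linalg.norm(d))
u=d/np.linalg.norm(d);print("yaw",np.arctan2(u[1],u[0]),"edge yaw",np.arctan2(*(-(c1-c2)[:2])[::-1])+np.pi/2, "seat",w[:2]+.125*u)
for n,K,x0,y0 in(("top0",C,200,285),("side0",S,165,225)):
    i=cv2.imread(f"pics/{n}.png")[y0:y0+40,x0:x0+40]
    h=cv2.cvtColor(i,cv2.COLOR_BGR2HSV)
    print(n);print(i[14:30:2,6:36:2,2] if n=="top0" else i[::4,::3,2])
i=cv2.imread("pics/top0.png")
crop=cv2.resize(i[285:320,195:245],None,fx=16,fy=16,interpolation=cv2.INTER_CUBIC);cv2.imwrite("pics/blank.png",crop)
```

```text
wheel [ 0.5606 -0.1167  0.081 ] grip [ 0.5917 -0.0823  0.122 ] 0.061899676897379685 side hub [ 0.552  -0.1257  0.09  ] grip side [ 0.5942 -0.0833  0.122 ]
corner [0.5325 0.1058 0.016 ] [0.4729 0.0868 0.016 ] 0.06255525557457181 len 0.22072926856219138
yaw 1.8362139501053911 edge yaw -1.2621896059302578 seat [0.52781096 0.00392288]
top0
[[125  56  55  56 146 156 158 162 132  75  62  63 118 126 126]
 [122  59  57  60 157 159 162 164 165 168 114  80 108 133 132]
 [ 58  59  60 146 160 165 164 166 161 163  95  80 134 137 137]
 [ 63  62  57 163 164 165 160 161 166 144  80 115 143 142 142]
 [139  91  64 153 160 159 163 169 162  89  83 139 143 142 142]
 [144 143 144  95  70 157 162 154 130  84 139 145 147 146 147]
 [147 148 148 148 149 150 141 160 109 134 151 152 152 152 152]
 [150 149 150 148 149 150 151 150 151 146 146 147 147 148 143]]
side0
[[179 176 177 178 172 166 172 174 177 175 174 171 178 185]
 [179 177 179 175 176 177 171 166 172 173 174 176 174 178]
 [183 179 179 176 177 174 176 175 171 168 169 173 171 174]
 [180 180 181 178 170 183 201 197 176 174 171 167 168 169]
 [172 177 178 179 199 199 201 202 207 174 173 174 171 168]
 [171 170 173 178 196 201 203 153 158 168 178 176 173 172]
 [181 177 171 171 149 158 150 160 159 139 175 171 178 176]
 [188 185 183  90  90 165 150 154 162 156 176 174 173 170]
 [189 190 189 103  97 156 153 147 159 153 164 174 175 174]
 [183 178 191 195 105  86 119 100 144 154 170 169 168 170]]
```

View pics/blank.png

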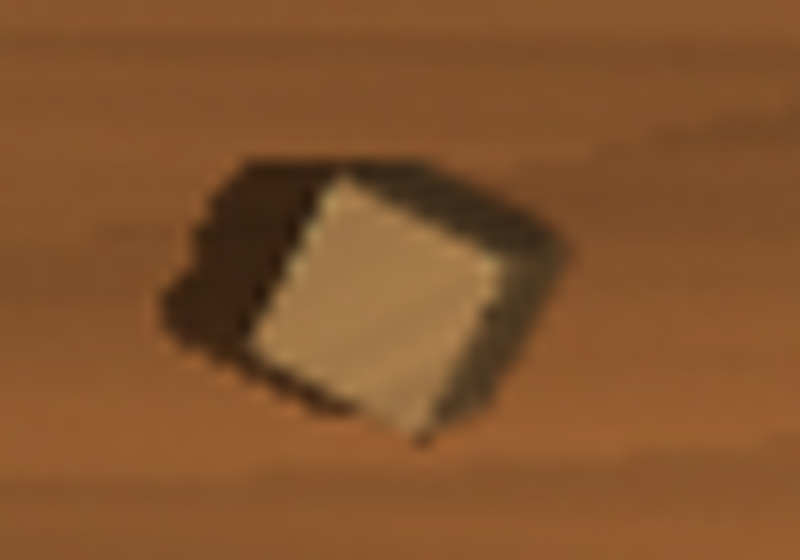

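```bash
cat >> h.py <<'E'
def st(): 
    s=read_state();R=Ro.from_rotvec(s["tcp_rot"]).as_matrix();return s,R,np.arctan2(R[1,1],R[0,1])
def go(target,psi):
    s,R,p=st();d=R.T@(np.array(target)-s["tool_pos"])
    # rotate first is coupled; report shift in current tool frame and turn z
    print("t %.2f"%s["time"],"pos",s["tool_pos"].round(4),"psi %.4f"%p,"tilt",R[:,2].round(4),"shift",d.round(4),"turnz %.4f"%((p-psi+np.pi/2)%np.pi-np.pi/2),"w %.3f"%s["width"],"F",s["wrist_force"].round(1))
E
python3 - <<'E'
from h import *
C=cam("top")
P=[ray(C,195+a/16,285+b/16,.05) for a,b in((335,170),(508,262),(425,440),(252,345))]
c=np.mean(P,0);print(P,c)
for i in range(4):
    e=P[(i+1)%4]-P[i];print(np.linalg.norm(e),np.arctan2(e[1],e[0]))
go([c[0],c[1],.2],0.4)
E
```

```text
[array([0.4743, 0.187 , 0.05  ]), array([0.4618, 0.1624, 0.05  ]), array([0.4368, 0.1734, 0.05  ]), array([0.4497, 0.1979, 0.05  ])] [0.45565  0.180175 0.05    ]
0.027593658691808173 -2.040926827145248
0.0273130005674953 2.7270857790050065
0.0276886258236121 1.0861501891808234
0.02690669061776272 -0.4170922545911509
t 0.10 pos [0.26   0.6222 0.2301] psi 1.1750 tilt [-8.0e-04 -1.9e-03 -1.0e+00] shift [-0.351  -0.3324  0.0307] turnz 0.7750 w 0.999 F [-0.3  0.3  0.5]
```

>>> jog_arm(turn=[[0,0,0.003],[0,0,0.003],[0,0,0.003],[0,0,0.003],[0,0,0.003],[0,0,0.003],[0,0,0.003],[0,0,0.003],[0,0,0.003],[0,0,0.003],[0,0,0.003],[0,0,0.003],[0,0,0.003],[0,0,0.003],[0,0,0.003],[0,0,0]], delta_pos=[[-0.0234,-0.0222,0.003],[-0.0234,-0.0222,0.003],[-0.0234,-0.0222,0.003],[-0.0234,-0.0222,0.003],[-0.0234,-0.0222,0.003],[-0.0234,-0.0222,0.003],[-0.0234,-0.0222,0.003],[-0.0234,-0.0222,0.003],[-0.0234,-0.0222,0.003],[-0.0234,-0.0222,0.003],[-0.0234,-0.0222,0.003],[-0.0234,-0.0222,0.003],[-0.0234,-0.0222,0.003],[-0.0234,-0.0222,0.003],[-0.0234,-0.0222,0.003],[0,0,0]], gripper=[0.0854,0.0854,0.0854,0.0854,0.0854,0.0854,0.0854,0.0854,0.0854,0.0854,0.0854,0.0854,0.0854,0.0854,0.0854,0.0854])

```text
time: 1.43
tool_pos: [0.4471, 0.1716, 0.1853]
tcp_rot: [-0.693, -3.064, 0.005]
wrist_force: [-1.0, -0.4, 0.1]
width: 1.002
grip_force: 0.0
```

Run:
```python
from h import *
C=cam("wrist");i=vision.read_camera("wrist")[:,:,::-1];cv2.imwrite("pics/w1.png",i)
import pickle;pickle.dump(C,open("w1.pkl","wb"))
go([.4557,.1802,.013],1.13); print(proj(C,np.array([.4557,.1802,.05])))
```

```text
t 1.48 pos [0.4465 0.1738 0.1855] psi 1.1254 tilt [-1.3e-03 -9.0e-04 -1.0e+00] shift [-0.0057  0.01    0.1725] turnz -0.0046 w 1.000 F [-0.4  0.8 -1. ]
(np.float64(334.3), np.float64(234.6))
```

View pics/w1.png

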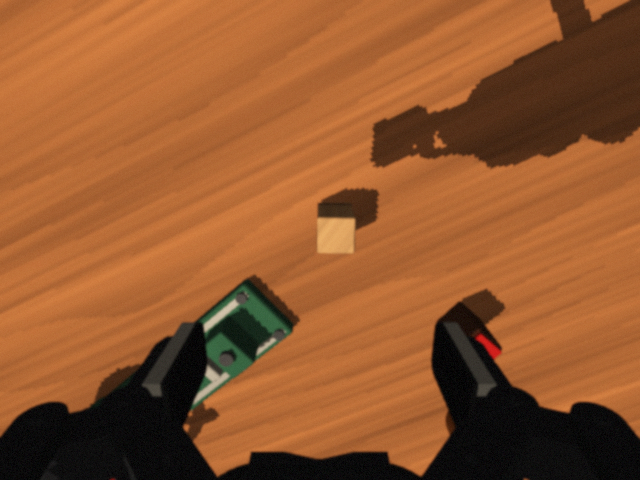

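>>> jog_arm(turn=[[0,0,0],[0,0,0],[0,0,0],[0,0,0],[0,0,0],[0,0,0],[0,0,0],[0,0,0],[0,0,0],[0,0,0],[0,0,0],[0,0,0],[0,0,0],[0,0,0],[0,0,0],[0,0,0],[0,0,0],[0,0,0],[0,0,0],[0,0,0]], delta_pos=[[-0.0014,0.0028,0.0216],[-0.0014,0.0028,0.0216],[-0.0014,0.0028,0.0216],[-0.0014,0.0028,0.0216],[0,0,0.0216],[0,0,0.0216],[0,0,0.0216],[0,0,0.0216],[0,0,0],[0,0,0],[0,0,0],[0,0,0],[0,0,0],[0,0,0],[0,0,0],[0,0,0],[0,0,0],[0,0,0],[0,0,0],[0,0,0]], gripper=[0.0854,0.0854,0.0854,0.0854,0.0854,0.0854,0.0854,0.0854,0.0854,0.0854,0.0854,0.02,0.02,0.02,0.02,0.02,0.02,0.02,0.02,0.02], grip_force=30)

```text
time: 3.15
tool_pos: [0.4568, 0.1842, 0.0142]
tcp_rot: [0.687, 3.065, 0.001]
wrist_force: [-1.3, -1.1, 5.6]
width: 0.322
grip_force: 30.2
```

Run:
```python
from h import *
go([.5278,.0039,.16],.29)
```

```text
t 3.15 pos [0.4568 0.1842 0.0142] psi 1.1298 tilt [ 1.e-03  3.e-04 -1.e+00] shift [-0.1412 -0.1326 -0.1458] turnz 0.8398 w 0.322 F [-1.3 -1.1  5.6]
```

>>> jog_arm(turn=[[0,0,0],[0,0,0],[0,0,0],[0,0,0],[0,0,0],[0,0,0],[0,0,0],[0,0,0],[0,0,0],[0,0,0],[0,0,0],[0,0,0.12],[0,0,0.12],[0,0,0.12],[0,0,0.12],[0,0,0.12],[0,0,0.12],[0,0,0.12],[0,0,0],[0,0,0]], delta_pos=[[0,0,-0.03],[0,0,-0.03],[0,0,-0.03],[0,0,-0.03],[0,0,-0.03],[-0.02,-0.019,0],[-0.024,-0.0225,0],[-0.024,-0.0225,0],[-0.024,-0.0225,0],[-0.024,-0.0225,0],[-0.024,-0.0225,0],[0,0,0],[0,0,0],[0,0,0],[0,0,0],[0,0,0],[0,0,0],[0,0,0],[0,0,0],[0,0,0]], gripper=[0.02,0.02,0.02,0.02,0.02,0.02,0.02,0.02,0.02,0.02,0.02,0.02,0.02,0.02,0.02,0.02,0.02,0.02,0.02,0.02])

```text
time: 4.82
tool_pos: [0.5263, 0.0053, 0.163]
tcp_rot: [-1.873, -2.522, 0.001]
wrist_force: [0.2, -0.9, -0.6]
width: 0.329
grip_force: 29.8
```

Run:
```python
from h import *
C=cam("wrist");i=vision.read_camera("wrist")[:,:,::-1];cv2.imwrite("pics/w2.png",i)
import pickle;pickle.dump(C,open("w2.pkl","wb"))
go([.5278,.0039,.032],.29); print("seat",proj(C,np.array([.5278,.0039,.016])),"wheel",proj(C,np.array([.5606,-.1167,.081])))
```

```text
t 4.87 pos [0.5264 0.0053 0.1631] psi 0.2932 tilt [-7.e-04  0.e+00 -1.e+00] shift [-0.0018  0.001   0.1311] turnz 0.0032 w 0.326 F [ 0.1 -0.5  0.1]
seat (np.float64(320.3), np.float64(227.4)) wheel (np.float64(315.3), np.float64(423.0))
```

View pics/w2.png

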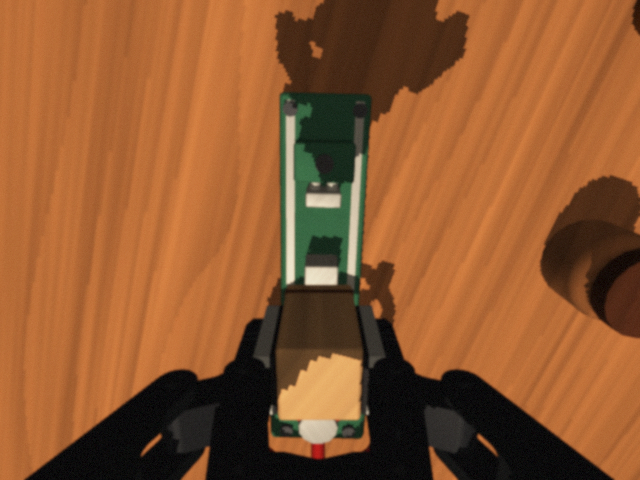

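Run:
```python
from h import *
import pickle
C=pickle.load(open("w2.pkl","rb"));i=cv2.imread("pics/w2.png").astype(int)
for r in(110,150,215,230,245,275):
    row=i[r,265:385]; print(r,"g-r:",[(265+k) for k in range(1,120) if ((row[k,1]>row[k,2])!=(row[k-1,1]>row[k-1,2]))])
print("col323",[(r,i[r,323].tolist()) for r in list(range(186,212,2))+list(range(232,292,3))])
s,R,p=st();o=s["tool_pos"]
def L(u,v,z): return (R.T@(ray(C,u,v,z)-o)*1000).round(1)
for n,u,v,z in(("c1",281,94,.016),("c2",371,95,.016),("backL",306,207,.043),("backR",341,207,.043),("whL",305,265,.043),("whR",338.5,265,.043),("hub",318.5,430,.09)):print(n,L(u,v,z),ray(C,u,v,z))
```

```text
110 g-r: [280, 284, 296, 354, 366, 370]
150 g-r: [280, 286, 294, 356, 362, 368]
215 g-r: [281, 286, 295, 350, 358, 364]
230 g-r: [281, 287, 294, 350, 357, 363]
245 g-r: [281, 287, 294, 349, 356, 362]
275 g-r: [282, 287, 295, 305, 339, 348, 355, 361]
col323 [(186, [39, 46, 43]), (188, [44, 51, 55]), (190, [42, 50, 55]), (192, [63, 71, 76]), (194, [122, 140, 154]), (196, [164, 184, 200]), (198, [172, 196, 210]), (200, [180, 203, 219]), (202, [186, 213, 225]), (204, [194, 218, 230]), (206, [160, 188, 198]), (208, [85, 117, 87]), (210, [66, 102, 59]), (232, [70, 108, 61]), (235, [55, 83, 47]), (238, [23, 39, 19]), (241, [24, 39, 18]), (244, [25, 37, 20]), (247, [27, 42, 21]), (250, [30, 44, 25]), (253, [31, 44, 29]), (256, [47, 54, 56]), (259, [42, 49, 55]), (262, [44, 51, 55]), (265, [60, 69, 75]), (268, [171, 195, 212]), (271, [195, 221, 231]), (274, [192, 219, 231]), (277, [193, 219, 230]), (280, [194, 219, 232]), (283, [177, 204, 220]), (286, [39, 58, 75]), (289, [16, 31, 42])]
c1 [ 93.2 -26.  147.1] [0.4745 0.087  0.016 ]
c2 [ 92.5  35.6 147.1] [0.5336 0.1042 0.016 ]
backL [ 20.6  -8.7 120.1] [0.512  0.0225 0.043 ]
backR [ 20.6  15.  120.1] [0.5347 0.0294 0.043 ]
whL [-21.7  -9.9 120.1] [ 0.5231 -0.0183  0.043 ]
whR [-21.7  14.  120.1] [ 0.546  -0.0114  0.043 ]
hub [-124.3   -0.2   73. ] [ 0.5621 -0.1137  0.09  ]
```

Run:
```python
from h import *
import pickle
C=pickle.load(open("w2.pkl","rb"));i=cv2.imread("pics/w2.png").astype(int)
s,R,p=st();o=s["tool_pos"]
L=lambda u,v,z:(R.T@(ray(C,u,v,z)-o)*1000).round(1)
print([(r,i[r,300].tolist()) for r in range(280,300,1)])
print("u",[(u,i[296,u].tolist()) for u in list(range(272,290,2))+list(range(346,366,2))])
print("foot",L(280,287,.149),L(356,287,.149)," top back edge",L(277,421,.199),L(363,421,.199))
c=R@np.array([-.0005,.0026,0])+o;print(c); go([c[0],c[1],.03],p-.023)
```

```text
[(280, [21, 33, 16]), (281, [24, 39, 19]), (282, [27, 38, 23]), (283, [27, 41, 28]), (284, [27, 41, 41]), (285, [28, 44, 54]), (286, [22, 39, 58]), (287, [27, 44, 60]), (288, [23, 40, 56]), (289, [15, 27, 42]), (290, [14, 23, 36]), (291, [7, 18, 33]), (292, [16, 27, 40]), (293, [24, 35, 52]), (294, [20, 38, 56]), (295, [22, 37, 56]), (296, [26, 45, 62]), (297, [24, 40, 60]), (298, [25, 40, 57]), (299, [25, 41, 58])]
u [(272, [23, 41, 73]), (274, [24, 42, 72]), (276, [20, 40, 70]), (278, [21, 41, 69]), (280, [17, 34, 50]), (282, [31, 42, 32]), (284, [24, 37, 39]), (286, [29, 46, 64]), (288, [33, 52, 72]), (346, [24, 45, 67]), (348, [28, 48, 66]), (350, [28, 47, 65]), (352, [29, 49, 60]), (354, [50, 80, 52]), (356, [61, 96, 53]), (358, [46, 71, 51]), (360, [26, 49, 75]), (362, [20, 44, 79]), (364, [24, 48, 79])]
foot [ 10.8 -16.7  14.1] [10.8 16.2 14.1]  top back edge [-15.1 -13.9 -35.9] [-15.1  15.  -35.9]
[0.52904017 0.00559577 0.16307393]
t 4.87 pos [0.5264 0.0053 0.1631] psi 0.2932 tilt [-7.e-04  0.e+00 -1.e+00] shift [-0.0005  0.0027  0.1331] turnz 0.0230 w 0.326 F [ 0.1 -0.5  0.1]
```

>>> jog_arm(turn=[[0,0,0],[0,0,0.023],[0,0,0],[0,0,0],[0,0,0],[0,0,0],[0,0,0],[0,0,0],[0,0,0],[0,0,0]], delta_pos=[[0.001,0.0025,0],[0,0,0],[0,0,0.02],[0,0,0.025],[0,0,0.025],[0,0,0.02],[0,0,0.02],[0,0,0.012],[0,0,0],[0,0,0]], gripper=[0.02,0.02,0.02,0.02,0.02,0.02,0.02,0.02,0.02,0.02])

```text
time: 5.7
tool_pos: [0.5284, 0.0071, 0.0411]
tcp_rot: [-1.905, -2.496, 0.001]
wrist_force: [0.2, -1.2, 0.0]
width: 0.324
grip_force: 29.9
```

Run:
```python
from h import *
C=cam("top");S=cam("side");go([.5296,.0054,.03],.27)
a=vision.read_camera("top")[220:310,240:390,::-1];b=vision.read_camera("side")[220:310,200:350,::-1];w=vision.read_camera("wrist")[:,:,::-1]
cv2.imwrite("pics/p3w.png",w)
r=lambda i:cv2.resize(i,None,fx=2.66,fy=2.66,interpolation=cv2.INTER_CUBIC)
top=np.hstack([r(a),r(b)])[:,:796]
ww=cv2.resize(w[120:460,100:540],(440,340));ww=np.pad(ww,((0,0),(0,796-440),(0,0)))
cv2.imwrite("pics/p3.png",np.vstack([top,ww]))
```

```text
t 5.70 pos [0.5284 0.0071 0.0411] psi 0.2671 tilt [-0.0015  0.     -1.    ] shift [-0.0019  0.0007  0.0111] turnz -0.0029 w 0.324 F [ 0.2 -1.2  0. ]
```

View pics/p3.png

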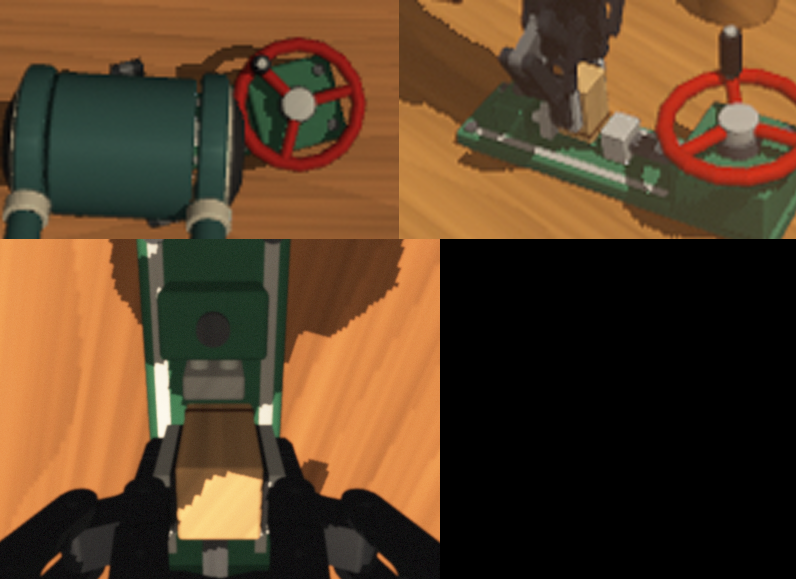

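Run:
```python
from h import *
C=cam("wrist");s,R,p=st();o=s["tool_pos"]
L=lambda u,v,z:(R.T@(ray(C,u+100,v+120,z)-o)*1000).round(1)
i=cv2.imread("pics/p3w.png").astype(int)
for r in(370,397,490,515): print(r,[(u,i[r+120,u+100].sum()) for u in list(range(130,300,3))])
for n,a in dict(bedL=(146,380,.016),bedR=(285,380,.016),bL0=(138,245,.016),bR0=(290,245,.016),jL=(183,399,.043),jR=(244,399,.043),fL=(183,407,.027),fR=(255,407,.027),tL=(177,538,.077),tR=(262,538,.077),wL=(203,549,.043),wR=(229,549,.043)).items():print(n,L(*a))
```

```text
Traceback (most recent call last):
IndexError: index 490 is out of bounds for axis 0 with size 480
```

Run:
```python
from h import *
C=cam("wrist");s,R,p=st();o=s["tool_pos"]
L=lambda u,v,z:(R.T@(ray(C,u+100,v-119,z)-o)*1000).round(1)
for n,a in dict(bedL=(146,380,.016),bedR=(285,380,.016),bL0=(138,245,.016),bR0=(290,245,.016),jL=(183,399,.043),jR=(244,399,.043),fL=(183,407,.027),fR=(255,407,.027),tL=(177,538,.077),tR=(262,538,.077),wL=(203,549,.043),wR=(229,549,.043)).items():print(n,L(*a))
```

```text
bedL [ 17.7 -33.3  27. ]
bedR [17.7 30.5 27.2]
bL0 [ 77.2 -33.1  26.9]
bR0 [77.2 29.3 27.1]
jL [ 20.3 -13.9   0. ]
jR [20.3 10.   0.1]
fL [  9.3 -15.6  16. ]
fR [ 9.3 16.  16.1]
tL [-16.3 -14.1 -33.9]
tR [-16.3  14.9 -33.9]
wL [-53.8  -7.    0.1]
wR [-53.9   4.8   0.2]
```

>>> jog_arm(turn=[[0,0,0],[0,0,-0.004],[0,0,0],[0,0,0],[0,0,0],[0,0,0],[0,0,0],[0,0,0]], delta_pos=[[-0.001,-0.0017,0],[0,0,0],[0,0,0.0025],[0,0,0.0025],[0,0,0.0025],[0,0,0.002],[0,0,0.001],[0,0,0]], gripper=[0.02,0.02,0.02,0.02,0.02,0.02,0.02,0.02])

```text
time: 6.52
tool_pos: [0.527, 0.0056, 0.0304]
tcp_rot: [-1.901, -2.501, 0.001]
wrist_force: [-0.6, 0.1, -0.9]
width: 0.326
grip_force: 29.9
```

>>> jog_arm(turn=[[0,0,0],[0,0,0],[0,0,0]], delta_pos=[[0,0,0.001],[0,0,0.001],[0,0,0]], gripper=[0.02,0.02,0.02])

```text
time: 6.77
tool_pos: [0.5274, 0.0056, 0.0302]
tcp_rot: [-1.9, -2.501, 0.001]
wrist_force: [-5.4, 0.2, 10.0]
width: 0.322
grip_force: 31.1
```

>>> jog_arm(turn=[[0,0,0],[0,0,0],[0,0,0],[0,0,0],[0,0,0],[0,0,0],[0,0,0],[0,0,0],[0,0,0],[0,0,0],[0,0,0],[0,0,0],[0,0,0],[0,0,0]], delta_pos=[[0,0,-0.0015],[0,0,0],[0,0,0],[0,0,0],[0,0,0],[0,0,0],[0,0,-0.005],[0,0,-0.015],[0,0,-0.025],[0,0,-0.03],[0,0,-0.03],[0,0,-0.03],[0,0,0],[0,0,0]], gripper=[0.02,0.02,0.0854,0.0854,0.0854,0.0854,0.0854,0.0854,0.0854,0.0854,0.0854,0.0854,0.0854,0.0854])

```text
time: 7.93
tool_pos: [0.5295, 0.0055, 0.1686]
tcp_rot: [1.898, 2.497, 0.005]
wrist_force: [-0.1, -0.1, -0.4]
width: 0.997
grip_force: 0.0
```

Run:
```python
from h import *
C=cam("wrist");go([.5926,-.0828,.16],.27)
import pickle;pickle.dump(C,open("w4.pkl","wb"))
w=vision.read_camera("wrist")[:,:,::-1];cv2.imwrite("pics/p4.png",w)
```

```text
t 7.93 pos [0.5295 0.0055 0.1686] psi 0.2710 tilt [ 6.e-03 -2.e-04 -1.e+00] shift [-0.102   0.0371  0.009 ] turnz 0.0010 w 0.997 F [-0.1 -0.1 -0.4]
```

View pics/p4.png

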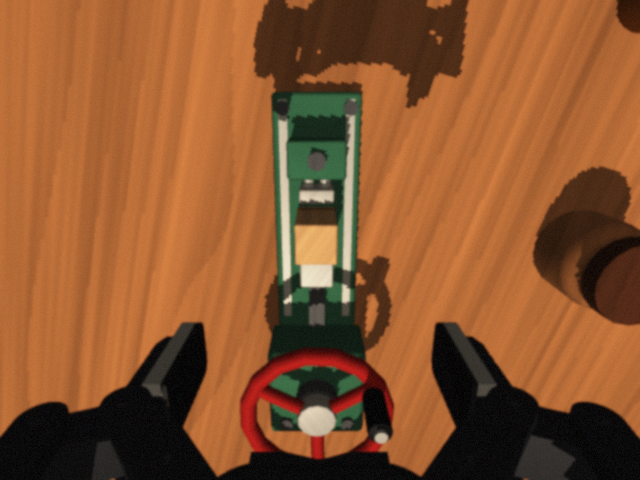

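Run:
```python
from h import *
import pickle
C=pickle.load(open("w4.pkl","rb"))
print("grip",ray(C,382,437,.122),"hub",ray(C,317,421,.09),"rim",ray(C,317,420,.081))
print("block",ray(C,316.5,244.5,.066),"jaw b",ray(C,316.5,202,.043),"bed end",ray(C,316.5,93,.016))
S=cam("side");T=cam("top");t=vision.read_camera("top")
s=vision.read_camera("side")
for nm,K,im in(("side",S,s),("top",T,t)):
    g=[.592,-.084];p=proj(K,np.array([*g,.122]));u,v=map(int,p)
    print(nm,p);print(im[v-8:v+9:2,u-10:u+11:2].sum(2)//3)
go([.592,-.084,.16],.27)
```

```text
grip [ 0.5948 -0.0848  0.122 ] hub [ 0.5616 -0.1124  0.09  ] rim [ 0.5636 -0.1196  0.081 ]
block [0.5288 0.0048 0.066 ] jaw b [0.5227 0.027  0.043 ] bed end [0.5037 0.0956 0.016 ]
side (np.float64(324.0), np.float64(232.2))
[[ 65  69  72  76  79  83  87  96 101 104 101]
 [ 62  65  73  78  81  86  87  88  96 102 104]
 [126  93  87  72  82  85  86  89  91  95  95]
 [124 124 123 128 115 161 124  77  99 109 124]
 [119 122 124 102  78 164 124  72 129 128 128]
 [117 116 122  64  49  62  47  41 126 125 127]
 [122 118 118  73  41  45  48  41 126 125 123]
 [123 125 123  74  43  46  49  41 127 124 122]
 [125 127 125  75  43  45  49  41 124 123 126]]
top (np.float64(338.9), np.float64(243.5))
[[ 88  89  89  89  89  90  90  86  59  47  51]
 [ 38  39  39  40  84  83  40  55  61  64  64]
 [ 43  44  44  44  32  45  58  66  57  55  53]
 [ 53  53  53  25  20  61  35  53  84  88  89]
 [ 97  96  61  13  50 147  82  42  41  44  34]
 [ 46  96  26  13  12 109  46  47  56  61  63]
 [ 39  30  36  29   9  14  52  62  62  64  63]
 [ 44  60  69  57  30  24  46  66  61  63  65]
 [ 44  97  65  41  30  31  24  45  64  59  64]]
t 8.08 pos [0.5263 0.0056 0.1641] psi 0.2710 tilt [-2.5e-03  1.0e-04 -1.0e+00] shift [-0.104   0.0393  0.004 ] turnz 0.0010 w 0.997 F [-0.2 -0.9 -0.4]
```

>>> jog_arm(turn=[[0,0,0],[0,0,0],[0,0,0],[0,0,0],[0,0,0],[0,0,0],[0,0,0],[0,0,0],[0,0,0],[0,0,0],[0,0,0],[0,0,0]], delta_pos=[[-0.0208,0.0082,0],[-0.0208,0.0082,0],[-0.0208,0.0082,0],[-0.0208,0.0082,0],[-0.0208,0.0082,0],[0,0,0],[0,0,0.012],[0,0,0.014],[0,0,0.014],[0,0,0],[0,0,0],[0,0,0]], gripper=[0.06,0.06,0.06,0.06,0.06,0.06,0.06,0.06,0.06,0.06,0.06,0.06])

```text
time: 9.08
tool_pos: [0.5941, -0.083, 0.1249]
tcp_rot: [-1.899, -2.501, 0.001]
wrist_force: [-0.2, -0.9, 0.8]
width: 0.706
grip_force: 0.0
```

Run:
```python
from h import *
go([.5935,-.0835,.092],.27)
w=vision.read_camera("wrist")[:,:,::-1];s=vision.read_camera("side")[190:310,230:390,::-1]
cv2.imwrite("pics/p5.png",np.hstack([cv2.resize(w[180:480,120:520],(400,300)),cv2.resize(s,(400,300))]))
```

```text
t 9.08 pos [ 0.5941 -0.083   0.1249] psi 0.2716 tilt [-1.3e-03  4.0e-04 -1.0e+00] shift [-0.0004 -0.0007  0.0329] turnz 0.0016 w 0.706 F [-0.2 -0.9  0.8]
```

View pics/p5.png

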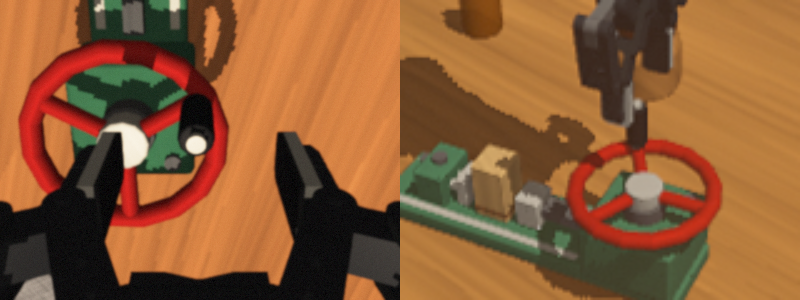

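Run:
```python
from h import *
C=cam("wrist");g=ray(C,316,324,.122);s,R,p=st();print(g,R.T@(g-s["tool_pos"]),"hub",ray(C,244,325,.09),"rim",ray(C,120+124,180+132,.08))
```

```text
[ 0.5947 -0.0853  0.122 ] [-0.00174121 -0.0010082   0.0042274 ] hub [ 0.5641 -0.1139  0.09  ] rim [ 0.5619 -0.1124  0.08  ]
```

>>> jog_arm(turn=[[0,0,0],[0,0,0],[0,0,0],[0,0,0],[0,0,0],[0,0,0],[0,0,0],[0,0,0],[0,0,0],[0,0,0],[0,0,0],[0,0,0]], delta_pos=[[-0.0013,-0.001,0.008],[0,0,0.012],[0,0,0.012],[0,0,0],[0,0,0],[0,0,0],[0,0,0],[0,0,0],[0,0,0],[0,0,0],[0,0,0],[0,0,0]], gripper=[0.06,0.06,0.06,0.06,0.06,0.01,0.01,0.01,0.01,0.01,0.01,0.01], grip_force=40)

```text
time: 10.18
tool_pos: [0.5937, -0.0855, 0.0942]
tcp_rot: [-1.901, -2.501, 0.002]
wrist_force: [-5.6, -2.3, 6.4]
width: 0.171
grip_force: 39.2
```

```bash
cat >> h.py <<'E'
def arc(a0,step,n,c=(.5615,-.1165),r=.045,psi=.2716):
    a=a0+step*np.arange(n+1); P=np.c_[c[0]+r*np.cos(a),c[1]+r*np.sin(a)]; d=np.diff(P,axis=0)
    x=np.array([-np.sin(psi),np.cos(psi)]);y=np.array([np.cos(psi),np.sin(psi)])
    print([[round(float(k@x),4),round(float(k@y),4),0] for k in d])
def tan(c=(.5615,-.1165)):
    s,R,p=st();q=s["tool_pos"][:2]-np.array(c);a=np.arctan2(q[1],q[0]);F=s["wrist_force"][:2]
    print("t %.2f ang %.4f rad %.4f z %.4f psi %.4f Ft %.2f Fr %.2f grip %.1f w %.3f"%(s["time"],a,np.linalg.norm(q),s["tool_pos"][2],p,-F@[np.sin(a),-np.cos(a)],F@[np.cos(a),np.sin(a)],s["grip_force"],s["width"]))
    return a
E
python3 - <<'E'
from h import *
go([0,0,0],.27);a=tan();arc(a,-.16,20)
E
```

```text
t 10.18 pos [ 0.5937 -0.0855  0.0942] psi 0.2711 tilt [-9.e-04 -6.e-04 -1.e+00] shift [ 0.2415 -0.549   0.0947] turnz 0.0011 w 0.171 F [-5.6 -2.3  6.4]
t 10.18 ang 0.7656 rad 0.0447 z 0.0942 psi 0.2711 Ft 2.24 Fr -5.58 grip 39.2 w 0.171
[[-0.0066, 0.0029, 0], [-0.007, 0.0018, 0], [-0.0072, 0.0007, 0], [-0.0072, -0.0005, 0], [-0.007, -0.0016, 0], [-0.0067, -0.0027, 0], [-0.0061, -0.0037, 0], [-0.0055, -0.0047, 0], [-0.0047, -0.0055, 0], [-0.0037, -0.0062, 0], [-0.0027, -0.0067, 0], [-0.0016, -0.007, 0], [-0.0005, -0.0072, 0], [0.0007, -0.0072, 0], [0.0018, -0.007, 0], [0.0029, -0.0066, 0], [0.0039, -0.006, 0], [0.0048, -0.0053, 0], [0.0056, -0.0045, 0], [0.0063, -0.0035, 0]]
```

>>> jog_arm(turn=[[0,0,0],[0,0,0],[0,0,0],[0,0,0],[0,0,0],[0,0,0],[0,0,0],[0,0,0]], delta_pos=[[-0.0066,0.0029,0],[-0.007,0.0018,0],[-0.0072,0.0007,0],[-0.0072,-0.0005,0],[-0.007,-0.0016,0],[-0.0067,-0.0027,0],[-0.0061,-0.0037,0],[-0.0055,-0.0047,0]], gripper=[0.01,0.01,0.01,0.01,0.01,0.01,0.01,0.01])

```text
time: 10.85
tool_pos: [0.6035, -0.137, 0.0943]
tcp_rot: [1.9, 2.498, 0.009]
wrist_force: [5.3, 5.3, 0.0]
width: 0.169
grip_force: 39.0
```

Run:
```python
from h import *
go([0,0,0],.27);a=tan()
```

```text
t 10.85 pos [ 0.6035 -0.137   0.0943] psi 0.2704 tilt [ 0.0055  0.0026 -1.    ] shift [ 0.2931 -0.5456  0.0914] turnz 0.0004 w 0.169 F [5.3 5.3 0. ]
t 10.85 ang -0.4538 rad 0.0467 z 0.0943 psi 0.2704 Ft 7.09 Fr 2.48 grip 39.0 w 0.169
```

>>> jog_arm(turn=[[0,0,0],[0,0,0],[0,0,0],[0,0,0],[0,0,0],[0,0,0],[0,0,0]], delta_pos=[[-0.0047,-0.0055,0],[-0.0037,-0.0062,0],[-0.0027,-0.0067,0],[-0.0016,-0.007,0],[-0.0005,-0.0072,0],[0.0007,-0.0072,0],[0.0018,-0.007,0]], gripper=[0.01,0.01,0.01,0.01,0.01,0.01,0.01])

```text
time: 11.43
tool_pos: [0.5624, -0.1632, 0.0944]
tcp_rot: [1.896, 2.494, 0.004]
wrist_force: [8.1, -4.7, -4.7]
width: 0.172
grip_force: 39.1
```

Run:
```python
from h import *
go([0,0,0],.27);tan();tan((.5625,-.118));arc(.7656-15*.16,-.06,14)
```

```text
t 11.43 pos [ 0.5624 -0.1632  0.0944] psi 0.2710 tilt [ 0.0086 -0.0034 -1.    ] shift [ 0.3082 -0.4988  0.089 ] turnz 0.0010 w 0.172 F [ 8.1 -4.7 -4.7]
t 11.43 ang -1.5525 rad 0.0467 z 0.0944 psi 0.2710 Ft 8.06 Fr 4.86 grip 39.1 w 0.172
t 11.43 ang -1.5740 rad 0.0452 z 0.0944 psi 0.2710 Ft 8.16 Fr 4.68 grip 39.1 w 0.172
[[0.001, -0.0025, 0], [0.0011, -0.0025, 0], [0.0013, -0.0024, 0], [0.0014, -0.0023, 0], [0.0015, -0.0022, 0], [0.0017, -0.0021, 0], [0.0018, -0.002, 0], [0.0019, -0.0019, 0], [0.002, -0.0018, 0], [0.0021, -0.0017, 0], [0.0022, -0.0015, 0], [0.0023, -0.0014, 0], [0.0024, -0.0013, 0], [0.0025, -0.0011, 0]]
```

>>> jog_arm(turn=[[0,0,0],[0,0,0],[0,0,0],[0,0,0],[0,0,0],[0,0,0],[0,0,0]], delta_pos=[[0.0006,-0.0023,0],[0.0007,-0.0023,0],[0.0009,-0.0022,0],[0.0014,-0.0023,0],[0.0015,-0.0022,0],[0.0017,-0.0021,0],[0.0018,-0.002,0]], gripper=[0.01,0.01,0.01,0.01,0.01,0.01,0.01])

```text
time: 12.02
tool_pos: [0.5445, -0.1593, 0.0944]
tcp_rot: [1.896, 2.495, 0.001]
wrist_force: [4.2, -7.1, -3.6]
width: 0.171
grip_force: 39.2
```

Run:
```python
from h import *
tan((.5625,-.118))
```

```text
t 12.02 ang -1.9817 rad 0.0451 z 0.0944 psi 0.2712 Ft 6.71 Fr 4.84 grip 39.2 w 0.171
```

>>> jog_arm(turn=[[0,0,0],[0,0,0],[0,0,0],[0,0,0]], delta_pos=[[0.0019,-0.0019,0],[0.002,-0.0018,0],[0.0021,-0.0017,0],[0.0022,-0.0015,0]], gripper=[0.01,0.01,0.01,0.01])

```text
time: 12.35
tool_pos: [0.535, -0.1536, 0.0944]
tcp_rot: [1.896, 2.496, -0.001]
wrist_force: [2.1, -7.1, -2.3]
width: 0.168
grip_force: 39.4
```

Run:
```python
from h import *
tan((.5625,-.118));arc(.7656-2.4-.66,-.06,20)
```

```text
t 12.35 ang -2.2277 rad 0.0450 z 0.0944 psi 0.2715 Ft 6.00 Fr 4.35 grip 39.4 w 0.168
[[0.0023, -0.0014, 0], [0.0024, -0.0013, 0], [0.0025, -0.0011, 0], [0.0025, -0.001, 0], [0.0026, -0.0008, 0], [0.0026, -0.0007, 0], [0.0027, -0.0005, 0], [0.0027, -0.0003, 0], [0.0027, -0.0002, 0], [0.0027, -0.0, 0], [0.0027, 0.0001, 0], [0.0027, 0.0003, 0], [0.0027, 0.0005, 0], [0.0026, 0.0006, 0], [0.0026, 0.0008, 0], [0.0025, 0.0009, 0], [0.0025, 0.0011, 0], [0.0024, 0.0012, 0], [0.0023, 0.0014, 0], [0.0022, 0.0015, 0]]
```

>>> jog_arm(turn=[[0,0,0],[0,0,0],[0,0,0],[0,0,0]], delta_pos=[[0.0021,-0.0018,0],[0.0022,-0.0017,0],[0.0025,-0.0011,0],[0.0025,-0.001,0]], gripper=[0.01,0.01,0.01,0.01])

```text
time: 12.68
tool_pos: [0.5271, -0.1458, 0.0943]
tcp_rot: [1.897, 2.496, 0.0]
wrist_force: [1.9, -7.4, -3.0]
width: 0.174
grip_force: 39.4
```

Run:
```python
from h import *
tan((.5625,-.118))
```

```text
t 12.68 ang -2.4758 rad 0.0450 z 0.0943 psi 0.2713 Ft 6.96 Fr 3.05 grip 39.4 w 0.174
```

>>> jog_arm(turn=[[0,0,0],[0,0,0],[0,0,0],[0,0,0]], delta_pos=[[0.0026,-0.0008,0],[0.0026,-0.0007,0],[0.0027,-0.0005,0],[0.0027,-0.0003,0]], gripper=[0.01,0.01,0.01,0.01])

```text
time: 13.02
tool_pos: [0.5215, -0.1363, 0.0943]
tcp_rot: [1.897, 2.497, -0.001]
wrist_force: [0.7, -7.3, 0.6]
width: 0.174
grip_force: 39.6
```

Run:
```python
from h import *
tan((.5625,-.118))
```

```text
t 13.02 ang -2.7231 rad 0.0449 z 0.0943 psi 0.2715 Ft 6.99 Fr 2.29 grip 39.6 w 0.174
```

>>> jog_arm(turn=[[0,0,0],[0,0,0],[0,0,0],[0,0,0]], delta_pos=[[0.0027,-0.0002,0],[0.0027,0,0],[0.0027,0.0001,0],[0.0027,0.0003,0]], gripper=[0.01,0.01,0.01,0.01])

```text
time: 13.35
tool_pos: [0.5183, -0.1258, 0.0943]
tcp_rot: [1.897, 2.498, -0.002]
wrist_force: [-0.6, -7.7, 0.1]
width: 0.171
grip_force: 39.7
```

Run:
```python
from h import *
tan((.5625,-.118))
```

```text
t 13.35 ang -2.9673 rad 0.0449 z 0.0943 psi 0.2716 Ft 7.45 Fr 1.97 grip 39.7 w 0.171
```

>>> jog_arm(turn=[[0,0,0],[0,0,0],[0,0,0],[0,0,0]], delta_pos=[[0.0027,0.0005,0],[0.0026,0.0006,0],[0.0026,0.0008,0],[0.0025,0.0009,0]], gripper=[0.01,0.01,0.01,0.01])

```text
time: 13.68
tool_pos: [0.5178, -0.1152, 0.0943]
tcp_rot: [1.897, 2.499, -0.003]
wrist_force: [-1.9, -7.8, 1.9]
width: 0.171
grip_force: 39.9
```

Run:
```python
from h import *
tan((.5625,-.118));arc(.7656-2.4-.66-16*.06,-.04,20)
s,R,p=st();a=vision.read_camera("top")[240:300,240:340,::-1];b=vision.read_camera("side")[235:295,215:315,::-1]
cv2.imwrite("pics/p6.png",np.hstack([cv2.resize(k,None,fx=4,fy=4,interpolation=cv2.INTER_CUBIC) for k in(a,b)]))
```

```text
t 13.68 ang 3.0780 rad 0.0448 z 0.0943 psi 0.2718 Ft 7.88 Fr 1.44 grip 39.9 w 0.171
[[0.0017, 0.0007, 0], [0.0016, 0.0008, 0], [0.0016, 0.0008, 0], [0.0016, 0.0009, 0], [0.0015, 0.001, 0], [0.0015, 0.001, 0], [0.0014, 0.0011, 0], [0.0014, 0.0011, 0], [0.0013, 0.0012, 0], [0.0013, 0.0012, 0], [0.0012, 0.0013, 0], [0.0012, 0.0013, 0], [0.0011, 0.0014, 0], [0.0011, 0.0014, 0], [0.001, 0.0015, 0], [0.001, 0.0015, 0], [0.0009, 0.0016, 0], [0.0008, 0.0016, 0], [0.0008, 0.0016, 0], [0.0007, 0.0017, 0]]
```

View pics/p6.png

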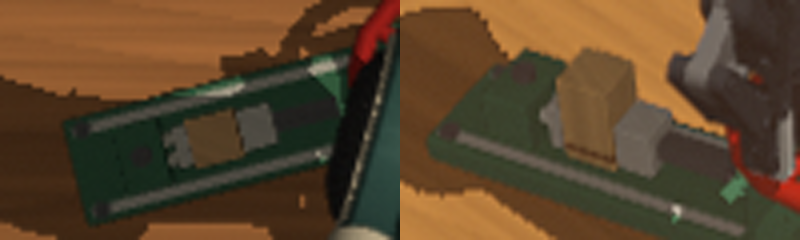

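>>> jog_arm(turn=[[0,0,0],[0,0,0],[0,0,0],[0,0,0]], delta_pos=[[0.0025,0.0011,0],[0.0024,0.0012,0],[0.0023,0.0014,0],[0.0022,0.0015,0]], gripper=[0.01,0.01,0.01,0.01])

```text
time: 14.12
tool_pos: [0.5197, -0.1048, 0.0943]
tcp_rot: [1.898, 2.5, -0.005]
wrist_force: [-4.3, -9.6, 3.3]
width: 0.171
grip_force: 40.1
```

Run:
```python
from h import *
tan((.5625,-.118));arc(.7656-2.4-.66-20*.06,-.06,20)
```

```text
t 14.12 ang 2.8427 rad 0.0448 z 0.0943 psi 0.2719 Ft 10.42 Fr 1.33 grip 40.1 w 0.171
[[0.0021, 0.0016, 0], [0.002, 0.0018, 0], [0.0019, 0.0019, 0], [0.0018, 0.002, 0], [0.0017, 0.0021, 0], [0.0016, 0.0022, 0], [0.0014, 0.0023, 0], [0.0013, 0.0024, 0], [0.0011, 0.0024, 0], [0.001, 0.0025, 0], [0.0008, 0.0026, 0], [0.0007, 0.0026, 0], [0.0005, 0.0026, 0], [0.0004, 0.0027, 0], [0.0002, 0.0027, 0], [0.0, 0.0027, 0], [-0.0001, 0.0027, 0], [-0.0003, 0.0027, 0], [-0.0004, 0.0027, 0], [-0.0006, 0.0026, 0]]
```

>>> jog_arm(turn=[[0,0,0],[0,0,0]], delta_pos=[[0.0021,0.0016,0],[0.002,0.0018,0]], gripper=[0.01,0.01])

```text
time: 14.28
tool_pos: [0.5215, -0.1, 0.0942]
tcp_rot: [1.898, 2.5, -0.005]
wrist_force: [-5.8, -9.0, 4.0]
width: 0.17
grip_force: 40.2
```

Run:
```python
from h import *
tan((.5625,-.118))
```

```text
t 14.28 ang 2.7269 rad 0.0448 z 0.0942 psi 0.2720 Ft 10.60 Fr 1.72 grip 40.2 w 0.170
```

>>> jog_arm(turn=[[0,0,0],[0,0,0]], delta_pos=[[0.001,0.001,0],[0.0009,0.001,0]], gripper=[0.01,0.01])

```text
time: 14.45
tool_pos: [0.5227, -0.0975, 0.0942]
tcp_rot: [1.898, 2.501, -0.006]
wrist_force: [-5.1, -9.3, 5.7]
width: 0.174
grip_force: 40.3
```

Run:
```python
from h import *
tan((.5625,-.118))
```

```text
t 14.45 ang 2.6661 rad 0.0448 z 0.0942 psi 0.2721 Ft 10.62 Fr 0.28 grip 40.3 w 0.174
```

>>> jog_arm(turn=[[0,0,0],[0,0,0],[0,0,0],[0,0,0],[0,0,0],[0,0,0],[0,0,0],[0,0,0],[0,0,0],[0,0,0],[0,0,0],[0,0,0],[0,0,0],[0,0,0]], delta_pos=[[-0.0008,-0.001,0],[0,0,0],[0,0,0],[0,0,0],[0,0,0],[0,0,0],[0,0,-0.004],[0,0,-0.01],[0,0,-0.02],[0,0,-0.025],[0,0,-0.03],[0,0,-0.03],[0,0,0],[0,0,0]], gripper=[0.01,0.01,0.05,0.05,0.05,0.05,0.05,0.05,0.05,0.05,0.05,0.05,0.05,0.05])

```text
time: 15.62
tool_pos: [0.5245, -0.0967, 0.2163]
tcp_rot: [1.897, 2.496, 0.005]
wrist_force: [-0.6, 0.7, -0.2]
width: 0.585
grip_force: 0.0
```

Run:
```python
from h import *
tan((.5625,-.118));go([0,0,0],.27)
C=cam("wrist");w=vision.read_camera("wrist");t=vision.read_camera("top")
# grip angle: dark/white tip near expected place; block position by light-wood colour
print("grip exp px",proj(C,np.array([.5225,-.0975,.122])),"block exp",proj(C,np.array([.527,.011,.066])))
h=cv2.cvtColor(w,cv2.COLOR_RGB2HSV);m=((h[...,0]>10)&(h[...,0]<24)&(h[...,2]>150)&(h[...,1]<150)).astype('uint8')
n,l,s,c=cv2.connectedComponentsWithStats(m)
for k in range(1,n):
    if s[k,4]>150: print(s[k],c[k],ray(C,*c[k],.066))
m=((h[...,1]<40)&(h[...,2]>170)).astype('uint8');n,l,s,c=cv2.connectedComponentsWithStats(m)
for k in range(1,n):
    if s[k,4]>30: print("white",s[k],ray(C,*c[k],.122),ray(C,*c[k],.043))
```

```text
t 15.62 ang 2.6300 rad 0.0436 z 0.2163 psi 0.2711 Ft -0.35 Fr 0.90 grip 0.0 w 0.585
t 15.62 pos [ 0.5245 -0.0967  0.2163] psi 0.2711 tilt [ 0.0067 -0.0014 -1.    ] shift [ 0.2343 -0.4807  0.2126] turnz 0.0011 w 0.585 F [-0.6  0.7 -0.2]
grip exp px (np.float64(314.5), np.float64(248.4)) block exp (np.float64(363.4), np.float64(77.9))
[323  60   7  78 410] [326.36341463  97.03658537] [ 0.506  -0.0076  0.066 ]
[ 342   73   47   68 1023] [368.17497556  92.64125122] [0.533  0.0029 0.066 ]
[344  95  31  28 800] [358.67    108.60125] [ 0.5298 -0.0088  0.066 ]
[342 251  36  34 905] [359.28176796 267.05082873] [ 0.5661 -0.1227  0.066 ]
```

```bash
python3 -c "
from workcell import ticket;print(ticket.finish_job())"
```

```text
the job is handed in; nothing more can be done
None
```

The blank is standing centred on the clamp bed and the handwheel is wound about 4.4 rad clockwise, ending roughly 3.5 N above free running. The hand was then lifted clear and the job handed in at about 16 s; I judged the final firmness from noisy force readings (about ±0.5 N) and did not view a picture after letting go of the wheel.

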